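# Present a grinding ball to the inspection camera on its sample tray

### The arm

A 7-joint arm with a two-finger parallel gripper is mounted at the origin on the work surface. World frame = base frame: x ahead of the robot, y to its left, z up, the work surface at z = 0. Lengths are in m, angles in rad, forces in N, time in s.
With the tool pointing down it reaches from about 0.35 to 0.9 m from the base axis. Payload 19.9 kg.
Tool frame: the origin (TCP) lies between the finger pads; the fingertips stand 19 mm ahead of it and the grasp point (between the pads) is the TCP; z points along the fingers, y is the direction in which the jaws open and shut (so a half turn about z gives the same grasp; the last joint's range is limited). The gripper opens to 94 mm and grips with 3 to 60 N. Pads are 16 mm wide; open, the fingers measure 119 mm over their backs; the gripper's body (75 mm by 177 mm) begins 78 mm behind the grasp point.
Start: joints at [1.234, 0.417, -0.01, 1.614, 0.005, 1.111, -0.053], TCP at [0.182, -0.598, 0.224] pointing down, gripper open.
Joint ranges: [-2.81, 2.81], [-0.39, 2.02], [-1.27, 1.25], [0.06, 2.57], [-1.19, 4.33], [0.19, 2], [-2.82, 2.82]. Speed limits (rad/s): [1.89, 1.89, 2.39, 2.39, 3.01, 3.01, 3.01].

### API

Orientations are given as a 3x3 rotation matrix whose columns are the frame's x, y, z axes.
In Python, from rig import robot gives the robot as it stands. Calls block until the motion is done:
- robot.move_ptp(position, orientation): joint-space move of the TCP to a pose.
- robot.move_linear(position, velocity=0.15, frame=None, threshold=None): straight line of the TCP; frame=None keeps the orientation; velocity is the mean speed in m/s. With threshold (N) it stops when the force on the tool has changed by that much, and returns True; else False.
- robot.goto_joints(angles): joint-space move.
- robot.gripper_to(opening): finger opening in m; the grip force is fixed at half the most; returns when the fingers have stopped.
- robot.pause(seconds).
- robot.ik(position, orientation): joint angles nearest the present ones, or None.
- robot.get_state(): the state.
- robot.grab_frame(name): name is "scene" or "top" or "wrist"; returns the picture (420x560x3 uint8, red, green, blue); there is no depth.
- robot.camera_info(name): a dict with "fx", "fy", "cx", "cy" (pixels), "dist" ([k1, k2, p1, p2, k3] as OpenCV has them; the pictures are not rectified), "rvec" (rotation vector, rad) and "tvec" (3), from world to camera coordinates, as OpenCV has them. Camera axes: x right, y down, z forward; pixel columns grow to the right and rows downward; lengths in m; the calibration is good to about 2 mm. A picture is of the moment at which its call begins: read the wrist's pose just before it. camera_info takes no time and is no camera call; for the wrist camera it gives the pose at the moment of the call.
A pose or a line that the arm cannot do raises robot.PlanningError and nothing moves.
- robot.sign_off(): hands the job in, once; it reports no verdict.
The state is a dict: "time": time; "qpos": joint angles; "joint_vel": joint speeds; "effort": joint torques, N m; "ee_pos": TCP position; "tool_rot": TCP orientation; "force": force on the tool from outside, world axes, zero at the start; "moment": the same for the moment, N m; "opening": finger opening in m.
Only numpy, scipy, OpenCV 4.12 (cv2) and the standard library are available. Lean on these libraries where they do the work, as an engineer would, in place of code of your own. Each camera call takes 0.05 s, during which the arm holds its last target. There are 200 camera calls.

### The job

Set the smaller of the two white grinding balls into the pocket of the grey sample tray while the tray stands on the bench, and let go of it. Then pick up the tray and carry it, kept about level and with the ball always in its pocket, to the inspection camera, and finish while holding it there: tray level and still, the ball lying free in its pocket, centred in front of the lens about 7 cm from the front glass. Do not bump the camera, and leave everything else on the bench where it is.

Things in the scene. Friction and masses are not known exactly. Their poses are not given: they have to be found in the camera images.
- ball_center (a point): centre of the smaller ball: white ceramic grinding ball, 30 mm diameter, 51 g; starts on a small black stand fixed to the bench (round foot 52 mm across and 6 mm thick, three short pins within 23 mm across, tops 18 to 19 mm above the bench), ball centre then 31 mm above the bench
- tray: the sample tray, loose, 130 to 200 g: grey plastic plate 160 x 56 x 8 mm lying flat on the bench with an aluminium grip block standing on it. Origin: centre of the plate's underside; x along the 160 mm length towards the pocket end, y across, z up. The grip block is 44 mm along x, 14 mm across y, 47 mm high (top 55 mm above the underside), centred at x = -45 mm; pinch it across y from above
- pocket (a point): centre of the floor of the tray's round pocket: 28 mm across, 3 mm deep, lined with black rubber, at x = +52 mm on the tray, its floor 5 mm above the tray's underside. The ball lies loose in it, with about 5 mm of play each way, its centre then 15 mm above this point; it rolls out if the tray is tipped past about 35 degrees. The plate's top around the pocket is then only 12 mm below the ball's centre, so fingers beside the ball must hold it high
- tray_grip (a point): a good grasp point in the tray's grip block: on its axes, 38 mm above the tray's underside, 97 mm from the pocket centre. Axes as the tray's
- camera: the inspection camera, fixed to the bench: white base 140 x 120 mm, steel pillar, white camera head 64 mm wide and high with red sides, black lens barrel 40 to 48 mm across. It looks level along its own -x. Origin: on the bench, below the camera head's centre; z up. Lens front 100 mm ahead (-x) of the origin; top of the pillar 219 mm above the bench
- lens (a point): centre of the lens's front glass, 150 mm above the bench; axes as the camera's (the lens looks along -x)
- focus (a point): point in the air 70 mm straight in front of the lens, 150 mm above the bench, where the centre of the ball is to be held; axes as the camera's
- big_ball_center (a point): centre of the larger ball, a bystander: white ceramic, 45 mm diameter, on a black stand of the same kind, centre 39 mm above the bench
- big_ball: the larger ball (45 mm, bystander); turns with the ball
- ball: the smaller ball (30 mm); origin at its lowest point as built, turns with the ball: use ball_center for where it is
- bottle: bystander: white bottle, 60 mm across, 140 mm high, near the far side; origin under its centre
- jar: bystander: clear jar with a red cap, 60 mm across, 70 mm high, near the far side; origin under its centre
- dish: bystander: closed round glass dish, 90 mm across, 20 mm high, near the robot on the left; origin under its centre
Things that resemble listed ones, but are neither listed nor needed, are in the scene too. Leave any red look-alike of the tray alone. What is shaped like the ball but green is not meant.

How it is judged:
By the outcome, as a careful person would: the job done as asked, in the order asked, and still so for the second after the job is handed in, while the arm keeps its last pose, push and grip.
It also fails if it takes over 51 s, if anything falls off the work surface, if the arm or the gripper's body presses on something with over 40 N, if the wrist force passes 120 N, or if a joint passes its speed limit or range.

## Working session

There is one attempt and no reset: what is moved stays moved. The work goes in short steps, each a Python script; the robot and the scene stay as the last script left them, time stands still between calls to the robot, and variables do not carry over. Pictures are saved under pics/ and viewed, about 8 in all and at most 12, crops included, and the job is handed in when it is done.

```bash
ls; mkdir -p pics; python3 - <<'E'
from rig import robot
import cv2
for n in("scene","top"):
    im=robot.grab_frame(n); cv2.imwrite(f"pics/{n}0.png",im[:,:,::-1])
    i=robot.camera_info(n); print(n,{k:[round(float(x),3) for x in (v if hasattr(v,'__len__') else [v])] for k,v in i.items()})
s=robot.get_state();print(s["time"],s["ee_pos"],s["tool_rot"],s["opening"])
E
```

```text
pics
scene {'fx': [430.947], 'fy': [430.947], 'cx': [284.168], 'cy': [209.955], 'dist': [0.012, 0.0, 0.0, 0.0, 0.0], 'rvec': [2.176, 0.701, -0.348], 'tvec': [-0.485, -0.08, 1.358]}
top {'fx': [424.468], 'fy': [424.468], 'cx': [275.17], 'cy': [210.77], 'dist': [-0.096, 0.0, 0.0, 0.0, 0.0], 'rvec': [2.066, -2.156, 0.227], 'tvec': [0.117, 0.579, 1.139]}
0.1 [ 0.18143042 -0.59775065  0.22388537] [[ 9.56880196e-01  2.90482488e-01 -4.63091788e-04]
 [ 2.90482821e-01 -9.56879656e-01  1.02653549e-03]
 [-1.44932528e-04 -1.11679169e-03 -9.99999366e-01]] 0.0937113118957274
```

View pics/scene0.png

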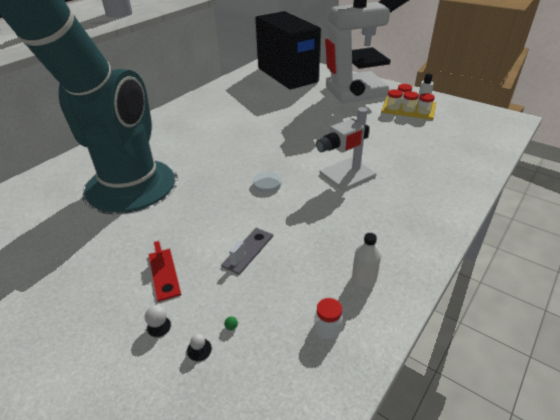

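View pics/top0.png

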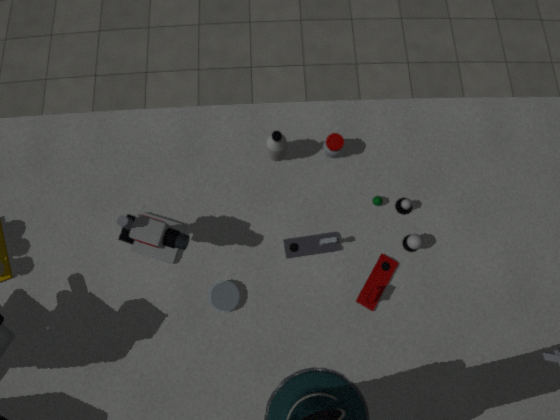

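Scene: the small ball is on its stand at about (198,340), with the tray at (248,250) and the camera at (345,140). Top: small ball (406,204), big ball (414,242), tray (313,245) with its pocket at (294,247), lens (186,240), pointing right. I'll zoom in on these.

```bash
cat > h.py <<'E'
import numpy as np, cv2
from rig import robot
def K(i): return np.array([[i["fx"],0,i["cx"]],[0,i["fy"],i["cy"]],[0,0,1.]])
def ray(i,px):
    p=cv2.undistortPoints(np.array([[px]],float),K(i),np.array(i["dist"],float))[0,0]
    R=cv2.Rodrigues(np.array(i["rvec"],float))[0]
    return -R.T@np.array(i["tvec"],float).ravel(), R.T@np.array([*p,1.])
def at(i,px,z):
    o,d=ray(i,px); return o+d*(z-o[2])/d[2]
def proj(i,P):
    return cv2.projectPoints(np.array(P,float).reshape(-1,3),np.array(i["rvec"],float),np.array(i["tvec"],float),K(i),np.array(i["dist"],float))[0].reshape(-1,2)
def Rz(a,down=True):  # tool down, jaw axis (tool y) at world angle a
    y=np.array([np.cos(a),np.sin(a),0]); z=np.array([0,0,-1.]); return np.column_stack([np.cross(y,z),y,z])
E
python3 - <<'E'
from h import *
im=cv2.imread("pics/top0.png"); sc=cv2.imread("pics/scene0.png"); it=robot.camera_info("top"); isc=robot.camera_info("scene")
for n,px,z in [("ball",(406,204),.031),("big",(414,242),.039),("lensfront",(188,240),.15),("pocket",(294,247),.005),("blk",(328,241),.055),("head",(150,231),.18)]:
    print(n,at(it,px,z).round(3))
print("scene ball",at(isc,(198,340),.031).round(3),"lens",at(isc,(323,144),.15).round(3))
A=np.full((600,800,3),128,np.uint8)
A[:400]=cv2.resize(im[185:265,275:435],None,fx=5,fy=5,interpolation=cv2.INTER_CUBIC)
A[404:600,:480]=cv2.resize(im[201:250,120:240],None,fx=4,fy=4,interpolation=cv2.INTER_CUBIC)
A[404:600,484:484+316]=cv2.resize(sc[115:164,306:385],None,fx=4,fy=4,interpolation=cv2.INTER_CUBIC)
cv2.imwrite("pics/m1.png",A)
E
```

```text
ball [ 0.593 -0.293  0.031]
big [ 0.479 -0.301  0.039]
lensfront [0.496 0.322 0.15 ]
pocket [0.485 0.042 0.005]
blk [ 0.491 -0.052  0.055]
head [0.519 0.413 0.18 ]
scene ball [ 0.594 -0.292  0.031] lens [0.495 0.338 0.15 ]
```

View pics/m1.png

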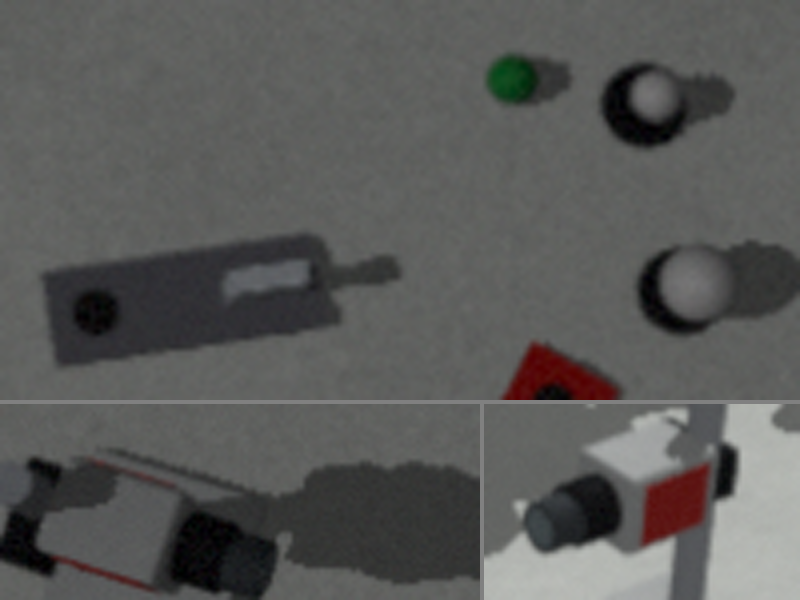

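Montage: ball at (406,204), pocket at (294.3,247.3), block top at (328.6,240.6), lens glass in the scene view at (320.2,146.5). Now I'll compute the tray and camera yaw.

```bash
python3 - <<'E'
from h import *
it=robot.camera_info("top"); isc=robot.camera_info("scene")
c=lambda u,v:((u+.5)/5+275-.5,(v+.5)/5+185-.5)
k=lambda u,v:((u+.5)/4+120-.5,(v-404+.5)/4+201-.5)
s=lambda u,v:((u-484+.5)/4+306-.5,(v-404+.5)/4+115-.5)
def ang(a,b): d=b-a; return np.degrees(np.arctan2(d[1],d[0])).round(1),np.linalg.norm(d[:2]).round(4)
P=[at(it,c(*p),.008) for p in [(42,273),(57,366),(340,322),(320,232)]]
print("corners",np.round(P,3).tolist()); print(ang(P[2],P[1]),ang(P[0],P[1]),ang(P[3],P[0]))
pk=at(it,c(97,312),.006); bk=at(it,c(268,278),.055); print("pocket",pk.round(4),"blk",bk.round(4),ang(bk,pk))
b=at(it,c(655,96),.034); print("ball",b.round(4))
print("scene pocket",proj(isc,pk))
# camera
e=[at(it,k(*p),.182) for p in [(50,557),(155,591),(95,459),(178,489),(36,550),(95,459)]]
print("head edges",ang(e[0],e[1]),ang(e[2],e[3]), np.round(e,3).tolist())
print("front edge head",ang(at(it,k(155,591),.182),at(it,k(178,489),.182)))
l=at(isc,s(541,530),.15); print("lens scene",l.round(4), "in top",proj(it,l))
lb=at(it,k(275,545),.15);print(lb)
for yaw in (80,90,100,110):
    d=np.array([np.cos(np.radians(yaw)),np.sin(np.radians(yaw)),0])
    print(yaw,"origin+pillar in top",proj(it,[l+d*.1+[0,0,.032]]).round(1).tolist())
E
```

```text
corners [[0.509, 0.073, 0.008], [0.454, 0.067, 0.008], [0.473, -0.099, 0.008], [0.526, -0.091, 0.008]]
(np.float64(96.3), np.float64(0.1667)) (np.float64(-173.6), np.float64(0.0549)) (np.float64(95.9), np.float64(0.1649))
pocket [0.4849 0.0417 0.006 ] blk [ 0.4937 -0.0528  0.055 ] (np.float64(95.3), np.float64(0.0949))
ball [ 0.5934 -0.2905  0.034 ]
scene pocket [[258.68652202 236.64441903]]
head edges (np.float64(-109.6), np.float64(0.072)) (np.float64(-111.9), np.float64(0.0583)) [[0.5, 0.458, 0.182], [0.476, 0.39, 0.182], [0.562, 0.43, 0.182], [0.541, 0.376, 0.182], [0.505, 0.467, 0.182], [0.562, 0.43, 0.182]]
front edge head (np.float64(-12.2), np.float64(0.0661))
lens scene [0.4935 0.323  0.15  ] in top [[187.46894876 241.17376194]]
[0.50725355 0.32061692 0.15      ]
80 origin+pillar in top [[146.4, 234.1]]
90 origin+pillar in top [[145.7, 240.9]]
100 origin+pillar in top [[146.1, 247.8]]
110 origin+pillar in top [[147.8, 254.4]]
```

```bash
python3 - <<'E'
from h import *
R=Rz(np.radians(-45)); robot.gripper_to(.06)
robot.move_ptp([.5934,-.2905,.17],R)
i=robot.camera_info("wrist"); im=robot.grab_frame("wrist"); cv2.imwrite("pics/w1.png",im[:,:,::-1])
import json; json.dump({k:np.array(v).ravel().tolist() for k,v in i.items()},open("w1.json","w"))
s=robot.get_state(); print(s["time"],s["ee_pos"],s["opening"],s["force"])
print(proj(i,[[.5934,-.2905,.031],[.5934,-.2905,.046]]), ray(i,(280,210)))
E
```

```text
2.725 [ 0.59271369 -0.29196302  0.1701051 ] 0.059886516089852106 [-0.12904634 -0.46396116 -0.07059959]
[[272.2002294  206.33658797]
 [272.15256898 210.18432684]] (array([ 0.64449136, -0.240866  ,  0.3293932 ]), array([-0.1572977, -0.1866957, -0.9700152]))
```

View pics/w1.png

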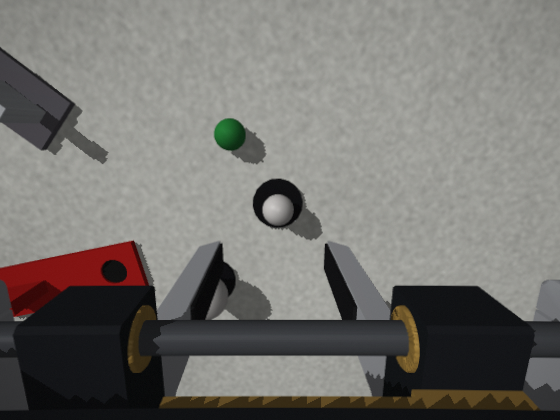

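Ball at (278,210), about 6 px from the prediction. I'll correct, grasp, look at the tray from above it, then place.

```bash
python3 - <<'E'
from h import *
import json
i={k:(v[0] if len(v)==1 else v) for k,v in json.load(open("w1.json")).items()}
b=at(i,(278,210),.033); print("ball",b.round(4))
robot.move_linear([b[0],b[1],.043],velocity=.12)
print(robot.get_state()["ee_pos"].round(4))
robot.gripper_to(.02); s=robot.get_state(); print("open",s["opening"],s["ee_pos"].round(4),s["time"])
robot.move_linear([b[0],b[1],.14],velocity=.15)
R=Rz(np.radians(-45))
robot.move_ptp([.485,.04,.15],R); robot.pause(.2)
i=robot.camera_info("wrist"); im=robot.grab_frame("wrist"); cv2.imwrite("pics/w2.png",im[:,:,::-1])
json.dump({k:np.array(v).ravel().tolist() for k,v in i.items()},open("w2.json","w"))
s=robot.get_state(); print(s["time"],s["ee_pos"],s["opening"],s["tool_rot"].round(3).tolist())
print(proj(i,[[.4849,.0417,.006],[.4937,-.0528,.055]]))
E
```

```text
ball [ 0.5951 -0.2966  0.033 ]
[ 0.5955 -0.2967  0.0438]
open 0.028150009768634895 [ 0.5951 -0.2966  0.0431] 4.5333
6.9167 [0.48522964 0.03946858 0.14987809] 0.028604050498049285 [[0.708, 0.706, -0.0], [0.706, -0.708, 0.0], [-0.0, -0.0, -1.0]]
[[270.85435412 205.49537633]
 [355.26701416 286.83616421]]
```

View pics/w2.png

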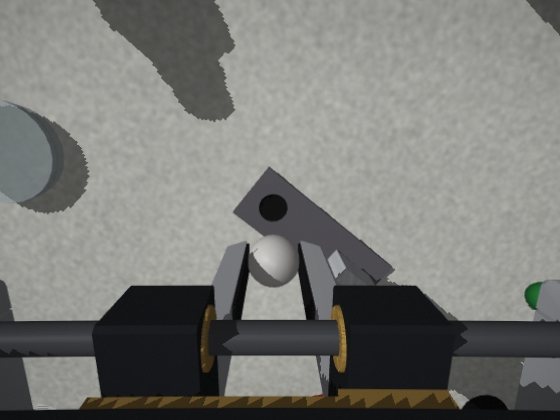

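Ball is held, at (274,261), with the pocket at (273,208). I'll locate both and place.

```bash
cat >> h.py <<'E'
import json
def load(f): return {k:(v[0] if len(v)==1 else v) for k,v in json.load(open(f)).items()}
def save(n):
    i=robot.camera_info("wrist"); im=robot.grab_frame("wrist"); cv2.imwrite(f"pics/{n}.png",im[:,:,::-1])
    json.dump({k:np.array(v).ravel().tolist() for k,v in i.items()},open(n+".json","w"))
E
python3 - <<'E'
from h import *
i=load("w2.json"); e=np.array([.48523,.03947,.14988])
p=at(i,(273,208),.0055); b=at(i,(274,261),e[2]-.012)
print("pocket",p.round(4),"ball-tcp",(b-e).round(4))
print("tray end corners",[at(i,q,.008).round(4).tolist() for q in [(269,167),(234,212),(394,269)]])
off=(b-e); t=p-off
print("target",t[:2].round(4))
E
```

```text
pocket [0.4845 0.0384 0.0055] ball-tcp [ 0.0006 -0.0008 -0.012 ]
tray end corners [[0.5101, 0.0692, 0.008], [0.4556, 0.0626, 0.008], [0.5263, -0.0919, 0.008]]
target [0.4839 0.0392]
```

```bash
python3 - <<'E'
from h import *
robot.move_linear([.4839,.0392,.06],velocity=.12)
robot.move_linear([.4839,.0392,.0328],velocity=.05); robot.pause(.2)
s=robot.get_state();print(s["ee_pos"].round(4),s["force"].round(2))
robot.gripper_to(.055)
robot.move_linear([.4839,.0392,.11],velocity=.12)
robot.gripper_to(.05)
robot.move_ptp([.4946,-.0581,.14],Rz(np.radians(6))); robot.pause(.2)
save("w3"); s=robot.get_state();print(s["time"],s["ee_pos"].round(4),s["opening"])
i=load("w3.json"); print(proj(i,[[.4845,.0384,.02],[.4946,-.0581,.055]]).round(1))
E
```

```text
[0.4839 0.0392 0.0327] [ 0.44 -0.39 -1.81]
11.7083 [ 0.4946 -0.0577  0.1399] 0.05017294646933439
[[273.2  98.6]
 [273.  224.7]]
```

View pics/w3.png

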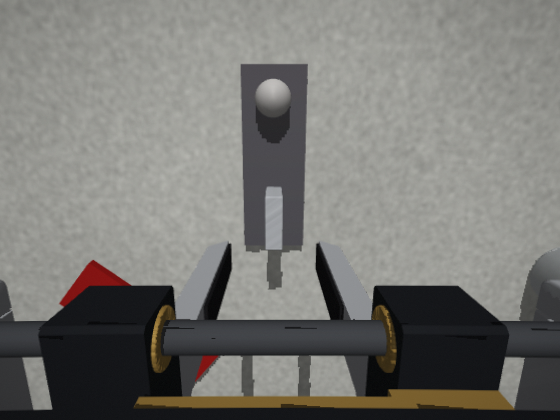

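The ball lies in the pocket at (273,98), exactly where predicted. The block is centred between the jaws at (274,221). I'll grip, lift and go to a standoff.

```bash
python3 - <<'E'
from h import *
i=load("w3.json"); g=at(i,(274,221),.055); print("blk",g.round(4))
x,y=.4943,-.0565
robot.move_linear([x,y,.038],velocity=.1)
robot.gripper_to(.005); s=robot.get_state(); print(s["opening"],s["force"].round(2),s["ee_pos"].round(4))
robot.move_linear([x,y,.06],velocity=.04); robot.move_linear([x,y,.168],velocity=.08)
d=np.array([np.cos(np.radians(72)),np.sin(np.radians(72))]); l=np.array([.4935,.323])
t=l-d*(.07+.097+.07); print(t)
robot.move_linear([*t,.168],velocity=.05,frame=Rz(np.radians(-18))); robot.pause(.3)
save("w4"); im=robot.grab_frame("scene"); cv2.imwrite("pics/s4.png",im[:,:,::-1])
s=robot.get_state();print(s["time"],s["ee_pos"].round(4),s["opening"],s["force"].round(2),s["tool_rot"].round(3).tolist())
i=load("w4.json"); print(proj(i,[[*(t+.097*d),.15],[*l,.15]]).round(1))
E
```

```text
blk [ 0.495 -0.055  0.055]
0.013715495225030667 [0.17 0.62 2.24] [ 0.4944 -0.0565  0.0381]
[0.42026297 0.09759961]
19.6917 [0.4203 0.0976 0.168 ] 0.014064801727884648 [ 0.07  0.17 -2.05] [[0.309, 0.951, 0.0], [0.951, -0.309, 0.0], [0.0, 0.0, -1.0]]
[[ 272.8   79.4]
 [ 272.8 -318.5]]
```

View pics/w4.png

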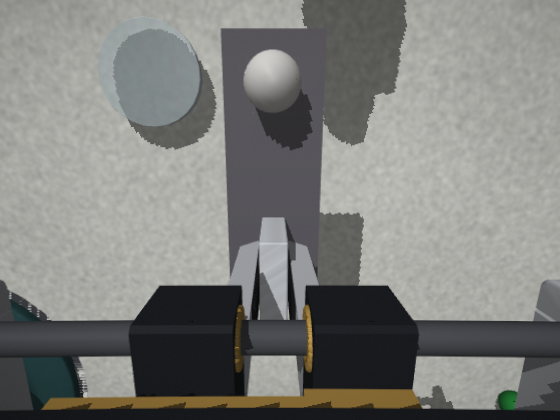

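View pics/s4.png

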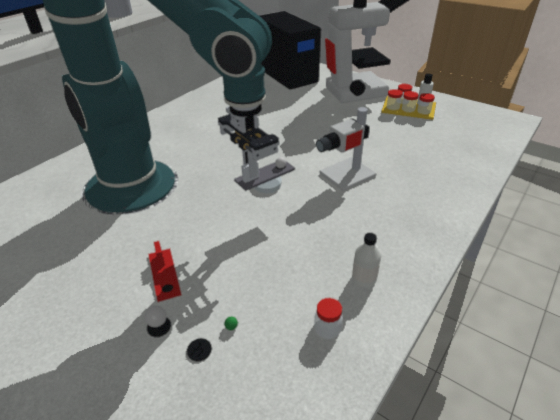

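Tray held level, ball in its pocket at (272,81) against a predicted (273,79). Before closing in I'll zoom on the camera to firm up its yaw and lens position.

```bash
python3 - <<'E'
import cv2
im=cv2.imread("pics/s4.png"); cv2.imwrite("pics/m2.png",cv2.resize(im[98:193,305:385],None,fx=6.2,fy=6.2,interpolation=cv2.INTER_CUBIC))
E
```

```text
(no output)
```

View pics/m2.png

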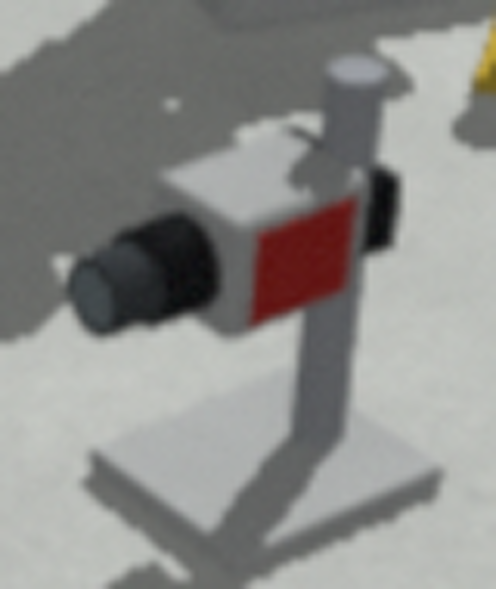

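Base corners at about (95,455), (230,540), (440,475), (290,370); glass centre (93,296); pillar top (360,70). Solving for the pose.

```bash
python3 - <<'E'
from h import *
isc=robot.camera_info("scene"); it=robot.camera_info("top")
m=lambda u,v:((u+.5)/6.2+305-.5,(v+.5)/6.2+98-.5)
def show(n,a,b): d=(b-a)[:2]; print(n,np.degrees(np.arctan2(d[1],d[0])).round(1),np.linalg.norm(d).round(4))
z=.012
L,F,Rr,B=[at(isc,m(*p),z) for p in [(95,455),(230,540),(440,475),(290,370)]]
print("base",np.round([L,F,Rr,B],3).tolist(),"mean",((L+Rr)/2).round(4))
show("L->F",L,F);show("F->R",F,Rr);show("L->B",L,B);show("B->R",B,Rr)
a,b,c=[at(isc,m(*p),.182) for p in [(163,178),(240,222),(358,195)]]
show("head front",a,b);show("head side",b,c); print("head front mid",((a+b)/2).round(4))
l=at(isc,m(93,296),.15); pt=at(isc,m(360,70),.219); print("lens",l.round(4),"pillar",pt.round(4)); show("lens->pillar",l,pt)
k=lambda u,v:((u+.5)/4+120-.5,(v-404+.5)/4+201-.5)
show("top head front mid->lens top",l,(at(it,k(155,591),.182)+at(it,k(178,489),.182))/2)
for f in ["top0"]:
    print("lens top proj",proj(it,l))
print("pillar in top at", at(it,(125.,220.),.219).round(4), proj(it,pt))
E
```

```text
base [[0.457, 0.39, 0.012], [0.552, 0.366, 0.012], [0.611, 0.476, 0.012], [0.5, 0.518, 0.012]] mean [0.5341 0.4329 0.012 ]
L->F -14.4 0.0975
F->R 61.7 0.1246
L->B 71.6 0.135
B->R -21.1 0.1188
head front -16.9 0.0527
head side 58.5 0.0619
head front mid [0.5131 0.3815 0.182 ]
lens [0.4904 0.3262 0.15  ] pillar [0.5434 0.4715 0.219 ]
lens->pillar 70.0 0.1546
top head front mid->lens top 72.7 0.0597
lens top proj [[186.23166294 242.39325353]]
pillar in top at [0.542  0.4647 0.219 ] [[122.31140884 219.55547565]]
```

```bash
python3 - <<'E'
from h import *
a=np.radians(70.3); d=np.array([np.cos(a),np.sin(a)]); l=np.array([.4915,.3245]); f=l-.07*d; t=f-.096*d
robot.move_linear([*t,.168],velocity=.03,frame=Rz(a-np.pi/2)); robot.pause(1.)
s=robot.get_state();print(s["time"],s["ee_pos"].round(4),s["opening"],s["force"].round(2),np.abs(s["joint_vel"]).max())
save("w5"); S=robot.grab_frame("scene")[:,:,::-1]; T=robot.grab_frame("top")[:,:,::-1]; W=cv2.imread("pics/w5.png")
isc=robot.camera_info("scene"); it=robot.camera_info("top"); iw=load("w5.json"); P=[*f,.15]
print("focus in scene, top, wrist",proj(isc,P).round(1),proj(it,P).round(1),proj(iw,P).round(1))
A=np.zeros((600,800,3),np.uint8); r=lambda x,k:cv2.resize(x,None,fx=k,fy=k,interpolation=cv2.INTER_CUBIC)
A[:300,:400]=r(S[115:175,270:350],5); A[:300,400:]=r(T[215:275,160:240],5); A[300:,200:600]=r(W,400/560)[:300]
cv2.imwrite("pics/m3.png",A)
E
```

```text
23.25 [0.4356 0.1682 0.168 ] 0.01392362223934448 [-0.67 -0.3  -1.99] 0.0015400419013428305
focus in scene, top, wrist [[299.8 153.3]] [[212.4 250. ]] [[272.8  81.5]]
```

View pics/m3.png

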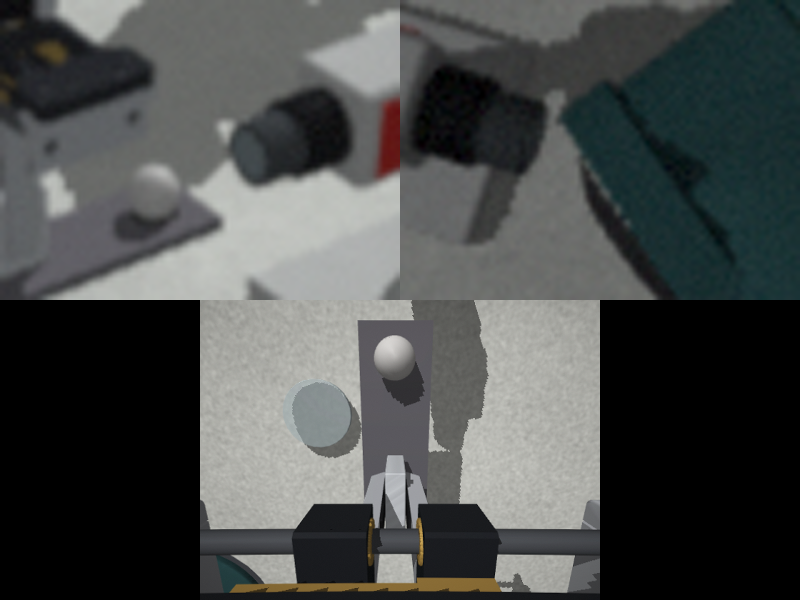

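The ball in the scene view is at (300.5,152.9), against the focus at (299.8,153.3). In the wrist view it is at (272,80), against (273,81.5). The lens front in the top view is about (187,241.7), which matches the lens position I used, (0.4915,0.3245). The tray is level and still, so I'm handing in.

```bash
python3 - <<'E'
from rig import robot
robot.sign_off(); print(robot.get_state()["time"])
E
```

```text
the job is handed in; nothing more can be done
the job is handed in; nothing more can be done
```

The job is done and handed in at about 23.3 s. I set the 30 mm ball in the tray's pocket on the bench and let go. I then gripped the tray by its block, lifted it level, and carried it to the inspection camera, where the arm still holds it.

**Last checks:**
- **Ball position:** the ball sits in its pocket, within about 1 px (scene) and 2 px (wrist) of where the focus point projects, a few mm at most.
- **Lens distance:** by the calibration the ball is about 70 mm from the lens front. The top-view lens position agreed with the one I used.
- **Tray:** the tool points straight down and the tray looks level, with no slip in the grip. Joint speeds were under 0.002 rad/s, and the force on the tool was about 2 N.

**Less certain:**
- **Camera yaw:** most estimates lay between 68° and 73°, but a few rough edge readings gave 58–78°. I used 70.3°.
- **Top view:** the arm hid the ball, so that camera could not confirm its final position.
- **Other items:** nothing else looked moved in the scene picture at the standoff (about 20 s). I did not recheck the whole bench in the final pose.

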